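# Feel which chancaca tin is the full one and hold it up over the mate tray

### The arm

A 6-joint arm with a two-finger parallel gripper is mounted at the origin on the work surface. World frame = base frame: x ahead of the robot, y to its left, z up, the work surface at z = 0. Lengths are in m, angles in rad, forces in N, time in s.
With the tool pointing down it reaches from about 0.35 to 0.85 m from the base axis. Payload 8.1 kg.
Tool frame: the origin (TCP) lies between the finger pads; the fingertips stand 11 mm ahead of it and the grasp point (between the pads) lies 8 mm behind it (tips_ahead is the z of the fingertips in the tool frame, in m); z points along the fingers, y is the line along which they close (so a half turn about z gives the same grasp; the last joint's range is limited). The gripper opens to 93 mm and grips with 3 to 60 N. Pads are 15 mm wide; open, the fingers measure 128 mm over their backs; the gripper's body (75 mm by 188 mm) begins 65 mm behind the grasp point.
Start: joints at [-0.085, 0.13, 1.488, -0, 1.523, -0.085], TCP at [0.6, 0, 0.23] pointing down, gripper open.
Joint ranges: [-2.96, 2.96], [-0.89, 2.26], [0.02, 2.5], [-1.34, 4.48], [0, 2.73], [-2.66, 2.66]. Speed limits (rad/s): [2.39, 2.39, 2.79, 3.14, 3.14, 3.14].

### API

Orientations are given as a rotation vector (axis times angle).
In Python, from plant import read_state, read_camera, close_job, tips_ahead gives the robot as it stands. The module is installed in compiled form; this text tells all that it offers.
- The arm moves only by the tool move_arm, never from a script. Its argument "plan" is a list of rows, each a list of 7 numbers: the turn, a rotation vector about the tool's x, y, z in units of 6 degrees (1.0 is 6 degrees), then the shift along the tool's x, y, z in units of 25 mm (1.0 is 25 mm), then the finger opening in mm, from 0 to 93. A call has exactly 10 rows; each row shifts and turns the commanded pose from where the row before left it, along the tool's axes as they then stand; what a row does not reach is not made up. A row lasts 1/10 s, in which the tool goes at most 50 mm and 8.59 degrees, less where a joint would pass 70% of its speed; a pose out of reach is approached as far as the arm can. A call is refused whole if a number of a shift passes 1 or a number of a turn 1, either way. A call with a gripper value outside its range is refused whole. The fingers move at their own pace and stop on an object; "force" is the grip in N (left out, the last holds). Time passes only in rows, so rows that do not move let the fingers close, or fill a call up. It gives the time, the measured TCP pose, the force, the opening and the grip force at its end, in the units of the state.
- read_state(): the state, without advancing time (a new reading comes with each control period).
- read_camera(name): name is "scene" or "side" or "wrist"; returns a dict with "frame" (400x640x3 uint8, red, green, blue), "z_map" (400x640 float32, m along the optical axis (not along the pixel's ray), 0 where there is no reading), "fx", "fy", "cx", "cy" (pixels), "distortion" ([k1, k2, p1, p2, k3] as OpenCV has them; the pictures are not rectified), "rvec" (rotation vector, rad) and "tvec" (3), from world to camera coordinates, as OpenCV has them. Camera axes: x right, y down, z forward; pixel columns grow to the right and rows downward; lengths in m; the calibration is good to about 2 mm. A picture is of the moment at which its call begins.
- close_job(): hands the job in; it is judged then, once.
The state is a dict: "t": time; "q": joint angles; "dq": joint speeds; "joint_torque": joint torques, N m; "tool_pos": TCP position; "orientation": TCP orientation; "force": force on the tool from outside, world axes, zero at the start; "wrist_torque": the same for the moment, N m; "opening": finger opening in m; "gripper_force": force on a finger pad.
Only numpy, scipy, OpenCV 4.12 (cv2) and the standard library are available. Lean on these libraries where they do the work, as an engineer would, in place of code of your own. Each camera call takes 0.05 s, during which the arm holds its last target. There are 200 camera calls.

### The job

One of the two identical closed aluminium tins on the pantry shelf holds a whole loaf of chancaca (hard brown sugar), the other only a leftover slice: lift both clear of the shelf, one after the other in whichever order you like, to feel which is heavier, without dropping or tipping them. Stand the lighter tin back upright on the shelf where it was, and finish while holding the heavier one still and upright in the gripper, about a hand's breadth above the empty half of the wooden mate tray, ready for me to open. Leave everything else standing where it is.

Things in the scene. Friction and masses are not known exactly. Their poses are not given: they have to be found in the camera images.
- tin_a: one of two identical closed aluminium tea tins: upright round can, 66 mm in diameter (67 over the lid), 100 mm tall; the lid (top 12 mm) stays on. Origin: centre of the underside; z up its axis. Empty about 100 g; one tin, either one, has a 280 to 360 g loaf inside, the other a 20 to 45 g slice, with 2 mm of play; looks do not tell. The tins stand at least 140 mm apart, centre to centre
- tin_b: one of two identical closed aluminium tea tins: upright round can, 66 mm in diameter (67 over the lid), 100 mm tall; the lid (top 12 mm) stays on. Origin: centre of the underside; z up its axis. Empty about 100 g; one tin, either one, has a 280 to 360 g loaf inside, the other a 20 to 45 g slice, with 2 mm of play; looks do not tell. The tins stand at least 140 mm apart, centre to centre
- tray: wooden mate tray fixed on the shelf, 220 mm (its x) by 340 mm (its y), rim 16 mm high and 6 mm thick, floor 6 mm thick. Origin: centre of its underside, on the shelf. The half towards its own +y carries the gourd and the bombilla; the half towards -y is empty
- tray_empty (a point): middle of the tray's empty half, on the tray's floor: 85 mm from the tray's centre towards its -y, 6 mm above the shelf
- shelf: the white melamine shelf board, the work surface; its top is at z = 0
- gourd: white ceramic mate gourd, round, 80 mm wide at the belly and 88 mm tall, standing on the tray's +y half; leave alone. Origin: centre of the underside
- bombilla: steel drinking straw with a round strainer, 150 mm long and 16 mm thick at most, lying on the tray's +y half; leave alone. Origin: under its middle
- bottle_a: empty clear plastic bottle with a white twist cap, 65 mm in diameter and 207 mm tall, very light; leave alone. Origin: centre of the underside
- bottle_b: a second bottle like bottle_a; leave alone. Origin: centre of the underside
- sugar_jar: small glass sugar jar, lid closed, 68 mm in diameter and 86 mm tall; leave alone. Origin: centre of the underside
- mug: white ceramic mug, 80 mm wide and 85 mm tall, with a handle; leave alone. Origin: centre of the underside
- food_can: large food can with a paper label, 101 mm in diameter and 120 mm tall (wider and taller than the two tins); leave alone. Origin: centre of the underside
- spoon: wooden spoon 200 mm long lying on the shelf on the robot's side of the tins; leave alone. Origin: on the shelf, under the spoon

How it is judged:
By the outcome, as a careful person would: the job done as asked, in the order asked, and still so for the second after the job is handed in, while the arm keeps its last pose, push and grip.
It also fails if it takes over 58 s, if anything falls off the work surface, if the arm or the gripper's body presses on something with over 40 N, if the wrist force passes 120 N, or if a joint passes its speed limit or range.

## Working session

There is one attempt and no reset: what is moved stays moved. The work goes in short steps, Python scripts to look and compute and a tool call to move; the robot and the scene stay as the last step left them, time stands still between calls to the robot, and variables do not carry over. Pictures are saved under pics/ and viewed, at most 10 in all, crops included, and the job is handed in when it is done.

Besides the shell and the picture viewer there is one more tool, called after "Emit:" as a command line: name --pt "numbers of a row" for each row, then --argument value for the rest. move_arm: Moves the arm, as the interface text tells. Its arguments: {"type":"object","properties":{"plan":{"type":"array","items":{"type":"array","items":{"type":"number"}}},"force":{"type":"number"}},"required":["plan"]}

```bash
mkdir -p pics; cat > h.py <<'E'
import numpy as np, cv2
from plant import *
def cam(n):
    c=read_camera(n); c['K']=np.array([[c['fx'],0,c['cx']],[0,c['fy'],c['cy']],[0,0,1]]); c['D']=np.array(c['distortion'],float)
    c['R']=cv2.Rodrigues(np.array(c['rvec'],float))[0]; c['t']=np.array(c['tvec'],float); return c
def cloud(c):
    z=c['z_map']; h,w=z.shape
    u,v=np.meshgrid(np.arange(w,dtype=np.float32),np.arange(h,dtype=np.float32))
    n=cv2.undistortPoints(np.stack([u,v],-1).reshape(-1,1,2),c['K'],c['D']).reshape(h,w,2)
    P=np.dstack([n,np.ones((h,w))])*z[...,None]
    W=(P-c['t'])@c['R']; W[z==0]=np.nan; return W
def save(c,f): cv2.imwrite('pics/'+f,c['frame'][...,::-1])
E
python3 - <<'E'
from h import *
s=read_state(); print(s['t'],s['tool_pos'],s['orientation'],s['force'],tips_ahead)
for n in('scene','side'):
    c=cam(n); save(c,n+'0.png'); W=cloud(c)
    np.save(n+'.npy',W); print(n,-c['R'].T@c['t'])
    # top-down height map, 2mm/px
    H=np.zeros((500,400)) if 0 else None
    m=np.isfinite(W[...,2])&(W[...,2]>0.03)&(W[...,2]<0.25)&(W[...,0]>.25)&(W[...,0]<1.1)&(abs(W[...,1])<.6)
    k,l,st,ce=cv2.connectedComponentsWithStats((m).astype(np.uint8))
    for i in range(1,k):
        if st[i,4]>60:
            P=W[l==i]; print(st[i],np.percentile(P,[2,98],axis=0).round(3).tolist(),P[:,2].max().round(3))
E
```

```text
0.0 [5.99454073e-01 5.41383018e-05 2.28603567e-01] [-2.22048040e+00 -2.22044324e+00  1.84998738e-03] [ 0.57666832 -0.01526047 -0.49743032] 0.011
scene [ 1.04914125 -0.44215963  1.20721076]
[387 117  26  30 605] [[0.513, 0.354, 0.037], [0.578, 0.419, 0.095]] 0.098
[300 172  10  11  62] [[0.538, -0.011, 0.216], [0.552, 0.006, 0.249]] 0.25
[ 469  181   94   94 3030] [[0.942, 0.206, 0.04], [1.005, 0.473, 0.174]] 0.183
[257 189  26  34 698] [[0.434, -0.095, 0.033], [0.496, -0.035, 0.102]] 0.104
[364 221  39  40 722] [[0.703, 0.037, 0.032], [0.81, 0.114, 0.087]] 0.09
[332 241  27  47 998] [[0.718, -0.087, 0.037], [0.77, -0.039, 0.207]] 0.21
[259 263  28  33 700] [[0.599, -0.231, 0.034], [0.658, -0.171, 0.089]] 0.092
[170 267  33  35 844] [[0.46, -0.394, 0.034], [0.521, -0.333, 0.102]] 0.105
[ 286  293   44   53 1872] [[0.723, -0.26, 0.04], [0.818, -0.166, 0.121]] 0.125
[ 223  314   34   43 1055] [[0.678, -0.383, 0.038], [0.721, -0.325, 0.208]] 0.21
side [0.50076383 0.85774851 0.5811127 ]
[ 273  106   39   73 1340] [[0.597, -0.349, 0.032], [0.714, 0.009, 0.242]] 0.25
[337 128  20  28 503] [[0.459, -0.388, 0.032], [0.521, -0.326, 0.1]] 0.102
[321 130   7  13  76] [[0.538, 0.004, 0.22], [0.552, 0.012, 0.249]] 0.249
[ 212  134   59  100 2990] [[0.705, -0.231, 0.034], [0.811, 0.118, 0.199]] 0.208
[344 170  26  35 781] [[0.434, -0.085, 0.032], [0.496, -0.027, 0.099]] 0.101
[  21  206  121  152 9515] [[0.94, 0.224, 0.034], [0.997, 0.487, 0.172]] 0.178
[ 292  292   47   54 1948] [[0.506, 0.368, 0.037], [0.576, 0.433, 0.094]] 0.096
```

View pics/scene0.png

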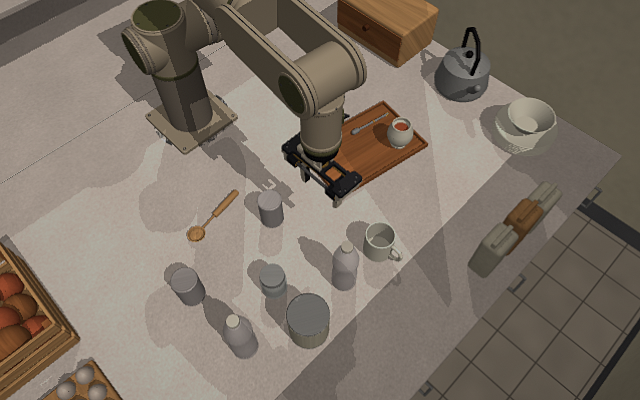

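View pics/side0.png

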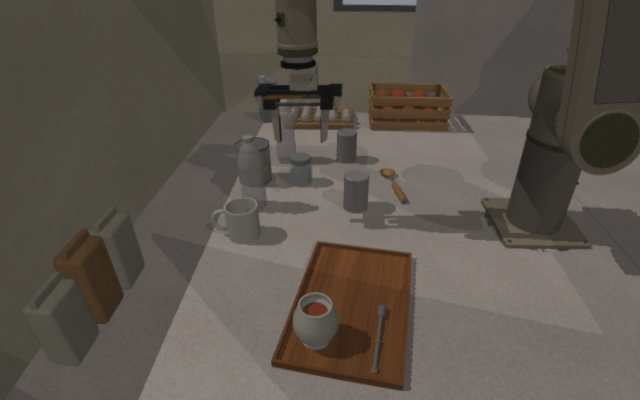

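The scene view shows the tins at (270,208) and (187,285), the sugar jar at (272,278), the spoon near (212,217), and the tray at about (365,150) with the gourd on its far end. The side view shows the near tin at (356,190), the far one at (347,145), and the tray's empty half at about (360,275).

```bash
python3 - <<'E'
from h import *
for n in('scene','side'):
    W=np.load(n+'.npy'); f=cv2.imread(f'pics/{n}0.png')
    for c0 in((.465,-.063),(.491,-.362),(.628,-.2)):
        d=np.hypot(W[...,0]-c0[0],W[...,1]-c0[1])
        for z0,z1 in((.093,.112),(.04,.08)):
            m=(d<.06)&(W[...,2]>z0)&(W[...,2]<z1)
            if m.sum()<20: continue
            P=W[m]; c,r=cv2.minEnclosingCircle(P[:,:2].astype(np.float32))
            A=np.c_[2*P[:,:2],np.ones(len(P))];x=np.linalg.lstsq(A,(P[:,:2]**2).sum(1),rcond=None)[0]
            print(n,c0,z0,m.sum(),'circ',np.round(c,4),round(r,4),'lsq',x[:2].round(4),np.sqrt(x[2]+x[0]**2+x[1]**2).round(4),'z',np.median(P[:,2]).round(4))
    hsv=cv2.cvtColor(f,cv2.COLOR_BGR2HSV)
    m=(hsv[...,1]>110)&(hsv[...,0]<20)&(W[...,2]<.03)&(W[...,0]>.45)&(W[...,0]<.85)&(W[...,1]>.02)&(W[...,1]<.5)
    k,l,st,_=cv2.connectedComponentsWithStats(m.astype(np.uint8)); i=1+st[1:,4].argmax()
    P=W[l==i]; print('tray',cv2.minAreaRect(P[:,:2].astype(np.float32)),np.median(P[:,2]),np.percentile(P[:,:2],[1,99],axis=0))
    m=(hsv[...,1]>110)&(hsv[...,0]<22)&(W[...,2]<.03)&(W[...,0]>.25)&(W[...,0]<.5)&(W[...,1]>-.35)&(W[...,1]<.05)
    k,l,st,_=cv2.connectedComponentsWithStats(m.astype(np.uint8)); i=1+st[1:,4].argmax()
    P=W[l==i]; print('spoon',np.percentile(P,[1,99],axis=0).round(3).tolist(), len(P))
E
```

```text
scene (0.465, -0.063) 0.093 426 circ [ 0.4616 -0.0636] 0.0356 lsq [ 0.4638 -0.0638] 0.0243 z 0.0979
scene (0.465, -0.063) 0.04 174 circ [ 0.4665 -0.0659] 0.0325 lsq [ 0.4631 -0.0632] 0.0319 z 0.0596
scene (0.491, -0.362) 0.093 562 circ [ 0.4892 -0.3632] 0.0341 lsq [ 0.4893 -0.3631] 0.0239 z 0.0981
scene (0.491, -0.362) 0.04 178 circ [ 0.4911 -0.3632] 0.033 lsq [ 0.4883 -0.363 ] 0.0323 z 0.0594
scene (0.628, -0.2) 0.04 202 circ [ 0.6255 -0.1993] 0.0342 lsq [ 0.6251 -0.199 ] 0.0316 z 0.0608
tray ((0.5103839039802551, 0.3230994641780853), (0.28673192858695984, 0.1630021184682846), 81.46041107177734) 0.00568244510487389 [[0.45110358 0.2036623 ]
 [0.60569172 0.4672676 ]]
spoon [[0.327, -0.274, -0.002], [0.38, -0.084, 0.022]] 452
side (0.465, -0.063) 0.093 274 circ [ 0.465 -0.059] 0.034 lsq [ 0.4648 -0.0581] 0.0247 z 0.0977
side (0.465, -0.063) 0.04 324 circ [ 0.4644 -0.0539] 0.0321 lsq [ 0.4652 -0.0604] 0.0315 z 0.0608
side (0.491, -0.362) 0.093 154 circ [ 0.4895 -0.3596] 0.0365 lsq [ 0.4907 -0.3589] 0.0258 z 0.0985
side (0.491, -0.362) 0.04 229 circ [ 0.4895 -0.3534] 0.0322 lsq [ 0.4905 -0.3592] 0.0305 z 0.0606
side (0.628, -0.2) 0.04 285 circ [ 0.6273 -0.1929] 0.0345 lsq [ 0.627  -0.1954] 0.0306 z 0.0599
tray ((0.5042386651039124, 0.29785558581352234), (0.34275951981544495, 0.16489027440547943), 80.74880981445312) 0.006346171769173086 [[0.45105444 0.1279435 ]
 [0.6049955  0.47508132]]
spoon [[0.327, -0.17, 0.007], [0.354, -0.079, 0.021]] 112
```

Emit:
move_arm --pt "0 0 0 -0.4 -0.9 0.2 93" --pt "0 0 0 -0.4 -0.9 0.2 93" --pt "0 0 0 -0.4 -0.9 0.2 93" --pt "0 0 0 -0.4 -0.9 0.2 93" --pt "0 0 0 -0.4 -0.9 0.2 93" --pt "0 0 0 -0.5 -0.9 0 93" --pt "0 0 0 0 0 0 93" --pt "0 0 0 0 0 0 93" --pt "0 0 0 0 0 0 93" --pt "0 0 0 0 0 0 93" --force 25

```text
t: 1.1
tool_pos: [0.4655, -0.0621, 0.2046]
orientation: [-2.221, -2.222, -0.0]
force: [-0.2, 0.2, -0.6]
opening: 0.0929
gripper_force: 0.0
```

```bash
cat > tin.py <<'E'
from h import *
import sys
x,y=float(sys.argv[1]),float(sys.argv[2])
s=read_state(); print(s['t'],s['tool_pos'].round(4) if hasattr(s['tool_pos'],'round') else s['tool_pos'],s['orientation'],s['force'])
for n in('wrist','scene','side'):
    c=cam(n); W=cloud(c)
    if n=='wrist': save(c,sys.argv[3])
    m=(np.hypot(W[...,0]-x,W[...,1]-y)<.05)&(W[...,2]>.092)&(W[...,2]<.112)
    if m.sum()<30: print(n,'none'); continue
    P=W[m]; hl=cv2.convexHull(P[:,:2].astype(np.float32))[:,0]
    print(n,m.sum(),'bbox centre',((P.min(0)+P.max(0))/2).round(4),'size',np.ptp(P,axis=0).round(4),cv2.minEnclosingCircle(hl))
E
python3 tin.py .464 -.062 w1.png
python3 - <<'E'
from h import *
c=cam('side')
px=np.array([[320,244],[413,248],[407,381],[282,366]],np.float32).reshape(-1,1,2)
n=cv2.undistortPoints(px,c['K'],c['D'])[:,0]; d=np.c_[n,np.ones(4)]@c['R']; o=-c['R'].T@c['t']
P=o+d*((.016-o[2])/d[:,2])[:,None]; print(P.round(3)); print(np.linalg.norm(np.roll(P,-1,0)-P,axis=1),P.mean(0))
E
```

```text
1.1 [ 0.4655 -0.0621  0.2046] [-2.22072618e+00 -2.22203282e+00 -1.83082929e-04] [-0.18840714  0.21104035 -0.62795097]
wrist 3492 bbox centre [ 0.4648 -0.0604  0.0965] size [0.0649 0.0663 0.0089] ((0.4651157855987549, -0.06066185235977173), 0.033662378787994385)
scene 420 bbox centre [ 0.4629 -0.0634  0.0986] size [0.0685 0.0665 0.0132] ((0.4627797603607178, -0.06265962868928909), 0.0348207950592041)
side 286 bbox centre [ 0.4642 -0.0599  0.0967] size [0.0655 0.0661 0.0093] ((0.4647778868675232, -0.06022496894001961), 0.03377778083086014)
[[0.549 0.13  0.016]
 [0.335 0.136 0.016]
 [0.39  0.48  0.016]
 [0.593 0.461 0.016]]
[0.21426888 0.34855524 0.20369181 0.33412544] [0.46698269 0.30161837 0.016     ]
```

The tin measured at close range is at (0.4645, -0.061), 66 mm wide with its top near 0.1 as expected. I'm descending.

Emit:
move_arm --pt "0 0 0 0.05 -0.03 0.8 93" --pt "0 0 0 0 0 1 93" --pt "0 0 0 0 0 1 93" --pt "0 0 0 0 0 1 93" --pt "0 0 0 0 0 0.9 93" --pt "0 0 0 0 0 0.7 93" --pt "0 0 0 0 0 0.5 93" --pt "0 0 0 0 0 0.2 93" --pt "0 0 0 0 0 0 93" --pt "0 0 0 0 0 0 93" --force 30

```text
t: 2.3
tool_pos: [0.4649, -0.0614, 0.053]
orientation: [2.221, 2.221, 0.001]
force: [1.2, 0.1, 0.1]
opening: 0.0927
gripper_force: 0.0
```

Emit:
move_arm --pt "0 0 0 0 0 0 60" --pt "0 0 0 0 0 0 60" --pt "0 0 0 0 0 0 60" --pt "0 0 0 0 0 0 60" --pt "0 0 0 0 0 0 60" --pt "0 0 0 0 0 0 60" --pt "0 0 0 0 0 0 60" --pt "0 0 0 0 0 0 60" --pt "0 0 0 0 0 0 60" --pt "0 0 0 0 0 0 60" --force 30

```text
t: 3.3
tool_pos: [0.4645, -0.0613, 0.0525]
orientation: [2.221, 2.221, 0.0]
force: [-2.1, -0.3, 5.4]
opening: 0.0672
gripper_force: 30.0
```

Emit:
move_arm --pt "0 0 0 0 0 -0.2 60" --pt "0 0 0 0 0 -0.3 60" --pt "0 0 0 0 0 -0.4 60" --pt "0 0 0 0 0 -0.4 60" --pt "0 0 0 0 0 -0.4 60" --pt "0 0 0 0 0 -0.3 60" --pt "0 0 0 0 0 0 60" --pt "0 0 0 0 0 0 60" --pt "0 0 0 0 0 0 60" --pt "0 0 0 0 0 0 60" --force 30

```text
t: 4.3
tool_pos: [0.4638, -0.0611, 0.1015]
orientation: [-2.221, -2.221, 0.001]
force: [0.3, 0.3, -2.0]
opening: 0.0669
gripper_force: 30.0
```

```bash
cat > chk.py <<'E'
from h import *
import sys
F=[]
for i in range(5):
    c=cam('side' if i else 'wrist')
    if i==0: w=c
    F.append(read_state()['force'])
s=read_state();print(s['t'],s['tool_pos'],np.mean(F,0),np.std(F,0),s['gripper_force'],s['opening'])
save(w,sys.argv[1]+'w.png'); save(c,sys.argv[1]+'s.png')
W=cloud(c); p=s['tool_pos']
m=(np.hypot(W[...,0]-p[0],W[...,1]-p[1])<.05)&(W[...,2]>-.003)&(W[...,2]<p[2]+.06)
print('z hist',np.histogram(W[m][:,2],np.arange(-.01,.3,.01)))
E
python3 chk.py l1
```

```text
4.55 [ 0.4641205  -0.06120878  0.10192053] [ 0.13563307 -0.43458239 -0.7875364 ] [0.39775777 0.31080925 0.34048495] 29.999825321137905 0.06703840123574958
z hist (array([456,  92,   0,   0,   0,  11,  90,  83,  82,  86, 109, 128, 140,
       131, 136, 338,  53,   6,   0,   0,   0,   0,   0,   0,   0,   0,
         0,   0,   0,   0]), array([-0.01,  0.  ,  0.01,  0.02,  0.03,  0.04,  0.05,  0.06,  0.07,
        0.08,  0.09,  0.1 ,  0.11,  0.12,  0.13,  0.14,  0.15,  0.16,
        0.17,  0.18,  0.19,  0.2 ,  0.21,  0.22,  0.23,  0.24,  0.25,
        0.26,  0.27,  0.28,  0.29]))
```

It is lifted with roughly -1 to -2 N, so this looks like the light tin. I'll take it back down to the same spot and release.

Emit:
move_arm --pt "0 0 0 0 0 0.4 60" --pt "0 0 0 0 0 0.4 60" --pt "0 0 0 0 0 0.4 60" --pt "0 0 0 0 0 0.3 60" --pt "0 0 0 0 0 0.2 60" --pt "0 0 0 0 0 0.1 60" --pt "0 0 0 0 0 0.1 60" --pt "0 0 0 0 0 0.1 60" --pt "0 0 0 0 0 0 60" --pt "0 0 0 0 0 0 60" --force 30

```text
t: 5.55
tool_pos: [0.4647, -0.0613, 0.0525]
orientation: [2.221, 2.221, 0.001]
force: [-0.6, 1.8, 0.0]
opening: 0.0667
gripper_force: 30.0
```

Emit:
move_arm --pt "0 0 0 0 0 0 72" --pt "0 0 0 0 0 0 78" --pt "0 0 0 0 0 0 84" --pt "0 0 0 0 0 0 93" --pt "0 0 0 0 0 0 93" --pt "0 0 0 0 0 0 93" --pt "0 0 0 0 0 -0.3 93" --pt "0 0 0 0 0 -0.7 93" --pt "0 0 0 0 0 -1 93" --pt "0 0 0 0 0 -1 93"

```text
t: 6.55
tool_pos: [0.4639, -0.0611, 0.1282]
orientation: [-2.221, -2.221, 0.0]
force: [0.5, -0.2, 1.1]
opening: 0.0931
gripper_force: 0.0
```

Emit:
move_arm --pt "0 0 0 0 0 -1 93" --pt "0 0 0 0 0 -1 93" --pt "0 0 0 -0.5 0 -1 93" --pt "0 0 0 -1 0.1 0 93" --pt "0 0 0 -1 0.1 0 93" --pt "0 0 0 -1 0.1 0 93" --pt "0 0 0 -1 0.1 0 93" --pt "0 0 0 -1 0.1 0 93" --pt "0 0 0 -1 0.1 0 93" --pt "0 0 0 -1 0.1 0 93"

```text
t: 7.55
tool_pos: [0.4818, -0.2498, 0.2028]
orientation: [2.221, 2.221, 0.0]
force: [0.8, 0.3, 0.5]
opening: 0.0934
gripper_force: 0.0
```

Emit:
move_arm --pt "0 0 0 -1 0.1 0 93" --pt "0 0 0 -1 0.1 0 93" --pt "0 0 0 -1 0.1 0 93" --pt "0 0 0 -0.9 0 0 93" --pt "0 0 0 -0.5 0 0 93" --pt "0 0 0 -0.1 0 0 93" --pt "0 0 0 0 0 0 93" --pt "0 0 0 0 0 0 93" --pt "0 0 0 0 0 0 93" --pt "0 0 0 0 0 0 93"

```text
t: 8.55
tool_pos: [0.4894, -0.3605, 0.2023]
orientation: [2.22, 2.222, 0.0]
force: [0.9, 0.2, -0.2]
opening: 0.0931
gripper_force: 0.0
```

```bash
python3 tin.py .490 -.361 w2.png; python3 tin.py .4645 -.061 w2b.png
```

```text
8.55 [ 0.4894 -0.3605  0.2023] [2.22043922e+00 2.22239385e+00 1.00230642e-04] [ 0.87703705  0.18080559 -0.17314365]
wrist 3539 bbox centre [ 0.4902 -0.3612  0.0967] size [0.0656 0.0669 0.0094] ((0.4904625117778778, -0.36108869314193726), 0.033779144287109375)
scene 310 bbox centre [ 0.4951 -0.3628  0.0992] size [0.0528 0.0651 0.0136] ((0.49025049805641174, -0.3635160028934479), 0.033516496419906616)
side 160 bbox centre [ 0.4907 -0.3597  0.0969] size [0.0622 0.0697 0.0097] ((0.4913548231124878, -0.3597843647003174), 0.03515244647860527)
8.7 [ 0.4894 -0.3609  0.2022] [2.22085834e+00 2.22191436e+00 3.54838334e-05] [ 0.56157314 -0.03139698  0.49406513]
wrist none
scene 435 bbox centre [ 0.4635 -0.0625  0.0985] size [0.0665 0.0669 0.0126] ((0.46247977018356323, -0.06253885477781296), 0.03559788316488266)
side 281 bbox centre [ 0.4655 -0.059   0.0963] size [0.0629 0.066  0.0083] ((0.464779257774353, -0.05939927697181702), 0.03353014588356018)
```

The first tin is back upright where it was, and the arm is centred over the second tin. I'm descending and gripping.

Emit:
move_arm --pt "0 0 0 0 0.04 0.8 93" --pt "0 0 0 0 0 1 93" --pt "0 0 0 0 0 1 93" --pt "0 0 0 0 0 1 93" --pt "0 0 0 0 0 0.9 93" --pt "0 0 0 0 0 0.6 93" --pt "0 0 0 0 0 0.5 93" --pt "0 0 0 0 0 0.2 93" --pt "0 0 0 0 0 0 93" --pt "0 0 0 0 0 0 93" --force 35

```text
t: 9.85
tool_pos: [0.4909, -0.3618, 0.0532]
orientation: [2.22, 2.22, 0.0]
force: [0.7, -0.2, 0.3]
opening: 0.0931
gripper_force: 0.0
```

Emit:
move_arm --pt "0 0 0 0 0 0 60" --pt "0 0 0 0 0 0 60" --pt "0 0 0 0 0 0 60" --pt "0 0 0 0 0 0 60" --pt "0 0 0 0 0 0 60" --pt "0 0 0 0 0 0 60" --pt "0 0 0 0 0 0 60" --pt "0 0 0 0 0 0 60" --pt "0 0 0 0 0 0 60" --pt "0 0 0 0 0 0 60" --force 35

```text
t: 10.85
tool_pos: [0.4902, -0.3614, 0.0524]
orientation: [2.221, 2.221, -0.0]
force: [-4.0, 1.5, 5.2]
opening: 0.065
gripper_force: 35.0
```

Emit:
move_arm --pt "0 0 0 0 0 -0.2 60" --pt "0 0 0 0 0 -0.3 60" --pt "0 0 0 0 0 -0.4 60" --pt "0 0 0 0 0 -0.4 60" --pt "0 0 0 0 0 -0.4 60" --pt "0 0 0 0 0 -0.3 60" --pt "0 0 0 0 0 0 60" --pt "0 0 0 0 0 0 60" --pt "0 0 0 0 0 0 60" --pt "0 0 0 0 0 0 60" --force 35

```text
t: 11.85
tool_pos: [0.4899, -0.3609, 0.1014]
orientation: [-2.221, -2.221, 0.0]
force: [0.7, 0.1, -3.9]
opening: 0.065
gripper_force: 34.9
```

```bash
python3 chk.py l2
```

```text
12.1 [ 0.49015926 -0.36114944  0.1018891 ] [ 0.36277309  0.07045269 -4.05921681] [0.32380148 0.3500489  0.38226855] 34.94644247519318 0.06533600019227377
z hist (array([226,  46,   0,   0,   0,   7,  54,  56,  59,  61,  73,  84,  91,
        86,  92, 188,  41,   6,   0,   0,   0,   0,   0,   0,   0,   0,
         0,   0,   0,   0]), array([-0.01,  0.  ,  0.01,  0.02,  0.03,  0.04,  0.05,  0.06,  0.07,
        0.08,  0.09,  0.1 ,  0.11,  0.12,  0.13,  0.14,  0.15,  0.16,
        0.17,  0.18,  0.19,  0.2 ,  0.21,  0.22,  0.23,  0.24,  0.25,
        0.26,  0.27,  0.28,  0.29]))
```

This tin reads -4.1 N against about -1 N for the first, so it is the heavy one. The arm is now out of the way, so I can measure the tray.

```bash
python3 - <<'E'
from h import *
for n in('scene','side'):
    c=cam(n); W=cloud(c); hsv=cv2.cvtColor(c['frame'],cv2.COLOR_RGB2HSV)
    m=(hsv[...,1]>90)&(hsv[...,0]<22)&(W[...,2]<.03)&(W[...,2]>-.01)&(W[...,0]>.25)&(W[...,0]<.85)&(W[...,1]>.05)&(W[...,1]<.6)
    k,l,st,_=cv2.connectedComponentsWithStats(m.astype(np.uint8)); i=1+st[1:,4].argmax()
    P=W[l==i]; print(n,len(P),st[i],cv2.minAreaRect(P[:,:2].astype(np.float32)),'rim',cv2.minAreaRect(P[P[:,2]>.011][:,:2].astype(np.float32)))
    for a in np.percentile(P,[1,99],axis=0): print(a.round(3))
    save(c,n+'2.png')
c=cv2.imread('pics/scene2.png')[60:260,240:480]; cv2.imwrite('pics/crop2.png',cv2.resize(c,None,fx=3,fy=3,interpolation=3)[:600,:720])
E
```

```text
scene 5853 [ 298  100  130  100 5853] ((0.4754260778427124, 0.3012773394584656), (0.34481239318847656, 0.22489827871322632), 80.58489990234375) rim ((0.4756472706794739, 0.3003941774368286), (0.3431936204433441, 0.22405655682086945), 80.48347473144531)
[ 0.352  0.124 -0.002]
[0.602 0.474 0.018]
side 13106 [  271   241   140   149 13106] ((0.47544214129447937, 0.2934543788433075), (0.36126381158828735, 0.22121243178844452), 80.53276824951172) rim ((0.47742241621017456, 0.3023432791233063), (0.3430767357349396, 0.22022990882396698), 80.53276824951172)
[0.358 0.13  0.003]
[0.603 0.482 0.017]
```

View pics/crop2.png

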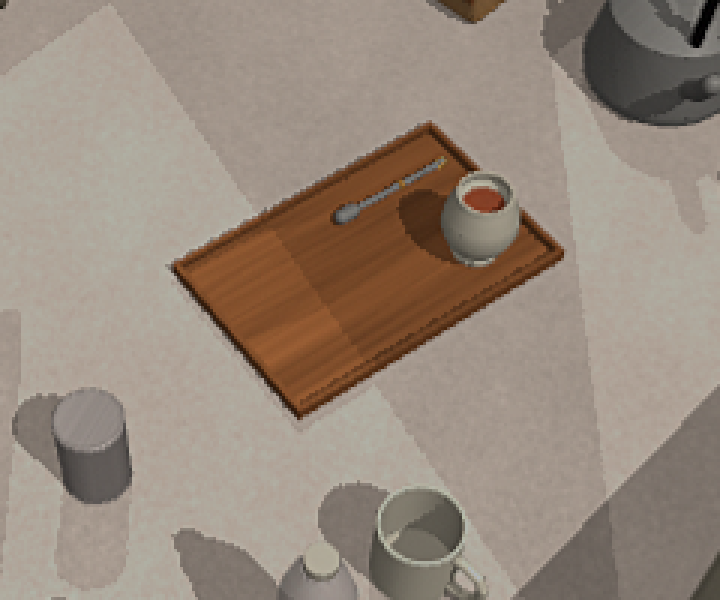

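The crop shows the tray with corners at (175,265), (430,125), (563,253) and (300,415), the gourd and bombilla on the far half, and the first tin standing at (92,440). The tray centre is (0.4765, 0.301) with its y axis at 80.5°, so the empty middle is (0.4625, 0.2175). I'll raise the tin high enough to pass over the light one, then traverse.

Emit:
move_arm --pt "0 0 0 0 0 -0.3 60" --pt "0 0 0 0 0 -0.6 60" --pt "0 0 0 0 0 -0.8 60" --pt "0 0 0 0 0 -0.8 60" --pt "0 0 0 0 0 -0.8 60" --pt "0 0 0 0 0 -0.8 60" --pt "0 0 0 0.2 0 -0.5 60" --pt "0 0 0 0.5 0 -0.2 60" --pt "0 0 0 0.7 0 0 60" --pt "0 0 0 0.8 0 0 60"

```text
t: 13.2
tool_pos: [0.4898, -0.3043, 0.2212]
orientation: [-2.22, -2.22, -0.0]
force: [-0.6, -0.3, -3.7]
opening: 0.0652
gripper_force: 34.9
```

Emit:
move_arm --pt "0 0 0 0.8 -0.1 0 60" --pt "0 0 0 0.8 -0.1 0 60" --pt "0 0 0 0.8 -0.1 0 60" --pt "0 0 0 0.8 -0.1 0 60" --pt "0 0 0 0.8 -0.1 0 60" --pt "0 0 0 0.8 -0.1 0 60" --pt "0 0 0 0.8 -0.1 0 60" --pt "0 0 0 0.8 -0.1 0 60" --pt "0 0 0 0.8 -0.1 0 60" --pt "0 0 0 0.8 -0.1 0 60"

```text
t: 14.2
tool_pos: [0.4639, -0.1038, 0.2206]
orientation: [-2.219, -2.221, 0.001]
force: [0.2, -0.1, -3.3]
opening: 0.0648
gripper_force: 34.9
```

Emit:
move_arm --pt "0 0 0 0.8 -0.1 0 60" --pt "0 0 0 0.8 0 0 60" --pt "0 0 0 0.8 0 0 60" --pt "0 0 0 0.8 0 0 60" --pt "0 0 0 0.8 0 0 60" --pt "0 0 0 0.8 0 0 60" --pt "0 0 0 0.8 0 0 60" --pt "0 0 0 0.8 0 0 60" --pt "0 0 0 0.8 0 0 60" --pt "0 0 0 0.8 0 0 60"

```text
t: 15.2
tool_pos: [0.4609, 0.0956, 0.2206]
orientation: [-2.219, -2.221, 0.002]
force: [0.3, -0.5, -4.1]
opening: 0.0654
gripper_force: 34.9
```

Emit:
move_arm --pt "0 0 0 0.8 0 0 60" --pt "0 0 0 0.8 0 0 60" --pt "0 0 0 0.8 0 0.2 60" --pt "0 0 0 0.8 0 0.3 60" --pt "0 0 0 0.7 0 0.4 60" --pt "0 0 0 0.5 0.05 0.5 60" --pt "0 0 0 0.3 0 0.5 60" --pt "0 0 0 0.2 0 0.4 60" --pt "0 0 0 0 0 0.3 60" --pt "0 0 0 0 0 0.2 60"

```text
t: 16.2
tool_pos: [0.4636, 0.2157, 0.1511]
orientation: [-2.221, -2.221, 0.002]
force: [0.5, 0.1, -3.8]
opening: 0.0652
gripper_force: 34.9
```

Emit:
move_arm --pt "0 0 0 0 0 0.1 60" --pt "0 0 0 0 0 0 60" --pt "0 0 0 0 0 0 60" --pt "0 0 0 0 0 0 60" --pt "0 0 0 0 0 0 60" --pt "0 0 0 0 0 0 60" --pt "0 0 0 0 0 0 60" --pt "0 0 0 0 0 0 60" --pt "0 0 0 0 0 0 60" --pt "0 0 0 0 0 0 60"

```text
t: 17.2
tool_pos: [0.464, 0.2163, 0.1496]
orientation: [-2.221, -2.221, 0.0]
force: [-0.6, 0.1, -3.1]
opening: 0.0651
gripper_force: 34.9
```

```bash
python3 chk.py l3; python3 tin.py .4645 -.061 w3.png; python3 -c "
from h import *
save(cam('scene'),'scene3.png')"
```

```text
17.45 [0.46397991 0.21626062 0.1496228 ] [-0.1418411   0.23033436 -3.47681225] [0.52530878 0.30742574 0.25899842] 34.94812740624184 0.06538037683701683
z hist (array([   0, 1152,    0,    0,    0,    0,    0,    0,    0,    0,   59,
        132,  130,  134,  145,  196,  214,  222,  227,  225,  673,   73,
          0,    0,    0,    0,    0,    0,    0,    0]), array([-0.01,  0.  ,  0.01,  0.02,  0.03,  0.04,  0.05,  0.06,  0.07,
        0.08,  0.09,  0.1 ,  0.11,  0.12,  0.13,  0.14,  0.15,  0.16,
        0.17,  0.18,  0.19,  0.2 ,  0.21,  0.22,  0.23,  0.24,  0.25,
        0.26,  0.27,  0.28,  0.29]))
17.45 [0.464  0.2163 0.1496] [-2.22141919e+00 -2.22140552e+00  7.16171577e-05] [-0.23905115  0.50073037 -3.55111482]
wrist none
scene 437 bbox centre [ 0.4623 -0.0631  0.0992] size [0.0701 0.0677 0.0142] ((0.4620708227157593, -0.06333182752132416), 0.0355035662651062)
side 78 bbox centre [ 0.4643 -0.0382  0.0963] size [0.0597 0.0258 0.008 ] ((0.46427661180496216, -0.04702945798635483), 0.03018421120941639)
```

View pics/l3s.png

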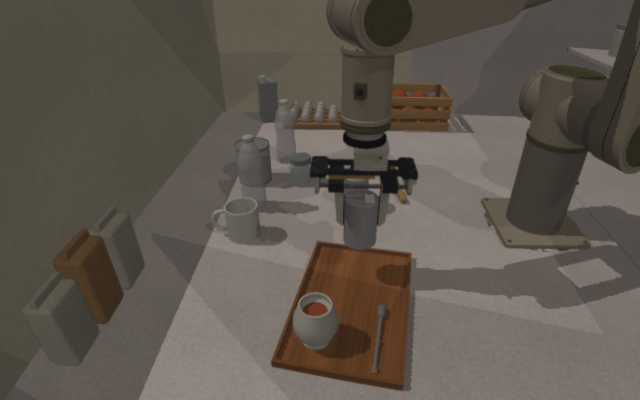

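View pics/scene3.png

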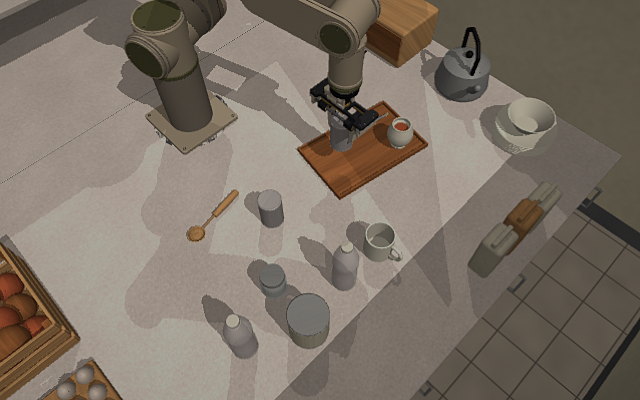

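The side view shows the heavy tin upright in the gripper at (361,220), above the tray's empty half. The scene view shows the light tin standing at (270,208), and everything else is where it was. Handing in.

```bash
python3 -c "
from plant import *
print(close_job())"
```

```text
the job is handed in; nothing more can be done
None
```

The far tin is the heavier one, pulling about 4 N on the wrist against 1–2 N for the near tin; it is held still and upright about 9 cm above the middle of the tray's empty half, the lighter tin stands back where it was, and the job is handed in.

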